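# Tighten the bait tubs' lids and shelve them

## Task

One of the two bait tubs has a loose screw lid: find it by tugging the lids round, and screw it clockwise until it is fully tight, so that neither tub is lifted with a loose lid. Then stand both tubs upright on the low shelf, set down and not dropped, and let go. Leave the tin, the amber pot, the ashtray and the mug where they stand, and never tip a tub over.

Things in the scene. Friction and masses are not known exactly. Their poses are not given: they have to be found in the camera images.
- tub_a_mid (a point): Loose upright bait tub, about 0.4 kg, 108 mm tall overall: round red-brown body 60 mm across, 76 mm tall, under a white ribbed screw lid 66 mm across and 32 mm tall, with a grey bar moulded across its top, 76 to 108 mm above the tub's foot. The point is on the axis, half-way up (54 mm above its foot); z is up along the axis. The lid stays on the tub: the tub may be turned, lifted and carried by the lid.
- lid_a (a joint): Turn of the screw lid of tub a on its tub, rad: grows as the lid is turned clockwise seen from above, 1.2 = fully tight at its hard stop; smaller = loose (a loose lid starts between 0.2 and 0.9; at the start one of the two lids is loose, the other tight). It turns with slight friction (0.02 N m) and stays where left; once it is tight, the whole free-standing tub turns with it.
- tub_b_mid (a point): Loose upright bait tub, about 0.4 kg, 108 mm tall overall: round red-brown body 60 mm across, 76 mm tall, under a white ribbed screw lid 66 mm across and 32 mm tall, with a grey bar moulded across its top, 76 to 108 mm above the tub's foot. The point is on the axis, half-way up (54 mm above its foot); z is up along the axis. The lid stays on the tub: the tub may be turned, lifted and carried by the lid.
- lid_b (a joint): Turn of the screw lid of tub b on its tub, rad: grows as the lid is turned clockwise seen from above, 1.2 = fully tight at its hard stop; smaller = loose (a loose lid starts between 0.2 and 0.9; at the start one of the two lids is loose, the other tight). It turns with slight friction (0.02 N m) and stays where left; once it is tight, the whole free-standing tub turns with it.
- shelf_top (a point): Low plywood shelf fixed on the table, to the robot's right. The point is the centre of its top face, 60 mm above the table; x across its depth (150 mm, away from the robot), y along its length (310 mm). A wooden lip rises 6 mm above the top along the far (+x) edge, 75 mm from the point. The tin stands near the middle, leaving a free place towards each end (about 105 mm either side of the point along y).
- tin_mid (a point): Bystander: flat aluminium tin 56 mm across, 32 mm tall, loose on the middle of the shelf. Point at its centre, 16 mm above its foot.
- dip_pot_mid (a point): Bystander: small amber glass pot 44 mm across, 46 mm tall, loose on the table between the two tubs. Point at its centre, 23 mm above its foot.
- ashtray_mid (a point): Bystander: round amber glass ashtray 108 mm across, 32 mm tall, loose on the table beyond the tubs. Point on its axis, 16 mm above its foot.
- mug_mid (a point): Bystander: clear glass mug 80 mm across plus a handle, 100 mm tall, loose on the table beyond the tubs. Point on its axis, 50 mm above its foot.
Mind the look-alikes: they are no part of the job. What is shaped like the part that bears tub_b_mid but turquoise is not meant.

How it is judged (in metres and radians):
At the end, for the whole second after the job is handed in: Both lids fully tight (within 0.1 rad of the stop, over 1.1 rad); both tubs standing upright (within 0.1 rad) on the shelf's top, their axes over it, at rest, released (value of joint each of lid_a, lid_b above 1.1 rad and x of tub_a_mid in the frame of shelf_top between -0.07 and 0.07 m and y of tub_a_mid in the frame of shelf_top between -0.15 and 0.15 m and z of tub_a_mid in the frame of shelf_top between 0.046 and 0.062 m and angle between each of tub_a_mid, tub_b_mid's own z axis and vertical below 0.1 rad and linear speed of each of tub_a, tub_b below 0.02 m/s and contact force between the fingers and tub_a below 0.2 N and x of tub_b_mid in the frame of shelf_top between -0.07 and 0.07 m and y of tub_b_mid in the frame of shelf_top between -0.15 and 0.15 m and z of tub_b_mid in the frame of shelf_top between 0.046 and 0.062 m and contact force between the fingers and tub_b below 0.2 N); the robot touches nothing.
It fails at once if a tub is lifted (20 mm or more) with its lid not tight ((height (world z) of tub_a_mid above 0.074 m and value of joint lid_a below 1.08 rad) or (height (world z) of tub_b_mid above 0.074 m and value of joint lid_b below 1.08 rad)).
It fails at once if a tub is tipped by more than 0.5 rad (angle between any of tub_a_mid, tub_b_mid's own z axis and vertical above 0.5 rad).
It fails at once if a tub is dropped (falls faster than 0.65 m/s, about 20 mm, out of the fingers) ((linear speed of tub_a above 0.65 m/s and contact force between the fingers and tub_a below 0.1 N) or (linear speed of tub_b above 0.65 m/s and contact force between the fingers and tub_b below 0.1 N)).
It fails at once if the tin, amber pot, ashtray or mug is moved by more than 30 mm (distance of any of tin_mid, dip_pot_mid, ashtray_mid, mug_mid from where it was at the start of the episode above 0.03 m).
It also fails if it takes over 59 s, if anything falls off the work surface, if the arm or the gripper's body presses on something with over 40 N, if the wrist force passes 120 N, or if a joint passes its speed limit or range.

## Robot

A 6-joint arm with a two-finger parallel gripper is mounted at the origin on the work surface. World frame = base frame: x ahead of the robot, y to its left, z up, the work surface at z = 0. Lengths are in mm, angles in rad, forces in N, time in s.
With the tool pointing down it reaches from about 250 to 850 mm from the base axis. Payload 12.5 kg.
Tool frame: the origin (TCP) lies where the fingers leave the gripper's body, on its centre line; the fingertips stand 84 mm ahead of it and the grasp point (between the pads) lies 65 mm ahead of it; z points along the fingers, y is the line along which they close (so a half turn about z gives the same grasp; the last joint's range is limited). The gripper opens to 93 mm and grips with 3 to 60 N. Pads are 15 mm wide; open, the fingers measure 128 mm over their backs; the gripper's body (75 mm by 188 mm) begins 65 mm behind the grasp point.
Start: joints at [1.19, 0.351, 1.652, -0, 1.139, -0.085], TCP at [160.296, 526.108, 302.733] pointing down, gripper open.
Joint ranges: [-2.75, 2.75], [-0.79, 2.1], [0.01, 2.65], [-1.57, 4.71], [0.07, 3.14], [-2.87, 2.87]. Speed limits (rad/s): [2.22, 2.22, 2.79, 3.14, 3.14, 3.14].

## Interface

Orientations are given as a unit quaternion [x, y, z, w].
In Python, from workcell import r gives the robot as it stands.
- The arm moves only by the tool move_arm, never from a script. Its argument "rows" is a list that holds one entry, the list of rows, each a list of 6 numbers: the shift along the world's x, y, z normalised to -1 to 1, where 1 is 0.3 m, then the turn, a rotation vector about the world's x, y, z normalised to -1 to 1, where 1 is pi/4 rad. A call has 1 to 20 rows; each row is the pose to reach, as a shift and turn from the pose commanded when the call began; what a row does not reach only later rows make up. A row lasts 1/12 s, in which the tool goes at most 41.7 mm and 7.16 degrees, less where a joint would pass 70% of its speed; a pose out of reach is approached as far as the arm can. A call with a number of a shift or a turn outside -1 to 1 is refused whole. A call with a gripper value outside its range is refused whole. "hand" is the opening, from 0 (shut) to 1 (fully open), set as the call begins (left out, the last holds). The fingers move at their own pace and stop on an object; the grip force is fixed at half the most. Time passes only in rows, so rows that repeat a pose let the fingers close. It gives the time, the measured TCP pose, the force, the opening and the grip force at its end, in the units of the state.
- r.read_state(): the state, without advancing time (a new reading comes with each control period).
- r.capture(name): name is "scene" or "side" or "wrist"; returns the picture (480x640x3 uint8, red, green, blue); there is no depth.
- r.camera_model(name): a dict with "camera_matrix" (3x3 intrinsics, pixels), "R" (3x3) and "t" (3): a world point X has camera coordinates R X + t; the wrist camera has in their place "mount" (4x4, takes a point from camera to tool coordinates, whose origin is the TCP and whose axes are the flange's). Camera axes: x right, y down, z forward; pixel columns grow to the right and rows downward; lengths in mm; the calibration is good to about 2 mm. A picture is of the moment at which its call begins: read the wrist's pose just before it. camera_model takes no time and is no camera call.
- r.finish_job(): hands the job in; it is judged then, once.
The state is a dict: "t": time; "joint_positions": joint angles; "dq": joint speeds; "tau": joint torques, N m; "ee_pos": TCP position; "eef_rot": TCP orientation; "wrist_force": force on the tool from outside, world axes, zero at the start; "ft_torque": the same for the moment, N m; "opening": opening from 0.0 (shut) to 1.0 (fully open); "gripper_force": force on a finger pad.
Only numpy, scipy, OpenCV 4.12 (cv2) and the standard library are available. Lean on these libraries where they do the work, as an engineer would, in place of code of your own. Each camera call takes 0.05 s, during which the arm holds its last target. There are 200 camera calls.

## Working session

There is one attempt and no reset: what is moved stays moved. The work goes in short steps, Python scripts to look and compute and a tool call to move; the robot and the scene stay as the last step left them, time stands still between calls to the robot, and variables do not carry over. Pictures are saved under pics/ and viewed, at most 10 in all, crops included, and the job is handed in when it is done.

Besides the shell and the picture viewer there is one more tool, called by a JSON object that holds its "method" and its "body", one argument or row to a line. move_arm: Moves the arm, as the interface text tells. Scaled input: -1 to 1 covers 0.3 m each way for a shift and pi/4 rad each way for a turn. Its arguments: {"type":"object","properties":{"rows":{"type":"array","items":{"type":"array","items":{"type":"array","items":{"type":"number"}}}},"hand":{"type":"number"}},"required":["rows"]}

```bash
mkdir -p pics
cat > h.py <<'E'
from workcell import r
import numpy as np, cv2
def snap(n,f):
    im=r.capture(n); cv2.imwrite('pics/'+f,im[:,:,::-1]); return im
def ray(n,u,v,z,st=None):
    m=r.camera_model(n); K=np.array(m['camera_matrix']); d=np.linalg.inv(K)@[u,v,1]
    if n=='wrist':
        from scipy.spatial.transform import Rotation as Ro
        st=st or r.read_state(); T=np.array(m['mount']); R0=Ro.from_quat(st['eef_rot']).as_matrix()
        D=R0@T[:3,:3]@d; C=R0@T[:3,3]+st['ee_pos']
    else:
        R=np.array(m['R']); t=np.array(m['t']); D=R.T@d; C=-R.T@t
    return C+D*(z-C[2])/D[2]
E
python3 - <<'E'
from h import *
snap('scene','s1.png'); snap('side','d1.png'); s=r.read_state(); print(s)
for n in('scene','side'):
    m=r.camera_model(n); print(n,-np.array(m['R']).T@np.array(m['t']))
E
```

```text
{'t': 0.1, 'joint_positions': array([ 1.19037487e+00,  3.51195886e-01,  1.65233540e+00, -7.38470843e-06,
        1.13910557e+00, -8.45719475e-02]), 'dq': array([ 0.00056415, -0.00273786, -0.00218083, -0.00109209,  0.00071947,
        0.00092451]), 'tau': array([-4.56007210e-04, -4.98027027e+01, -2.85706508e+01,  6.99860696e-02,
        2.37714633e-02, -6.12307917e-05]), 'ee_pos': array([160.23620948, 525.91737745, 302.2571939 ]), 'eef_rot': array([ 1.47384318e-01,  9.89079163e-01, -5.08826200e-04, -1.17033583e-04]), 'wrist_force': array([-0.42136581,  0.20486514, -0.52025756]), 'ft_torque': array([ 0.03955777, -0.03424644, -0.00746203]), 'gripper_force': 0.0, 'opening': 1.0032915519660717}
scene [1298.73072645  421.05874276  681.99725871]
side [454.48755435 945.20778354 801.61269343]
```

View pics/s1.png

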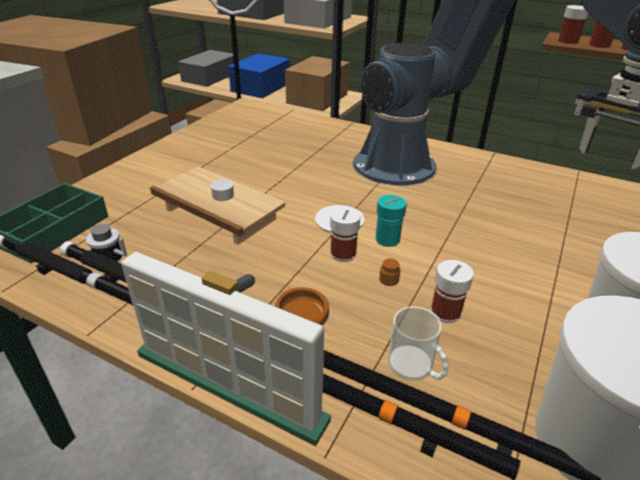

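View pics/d1.png

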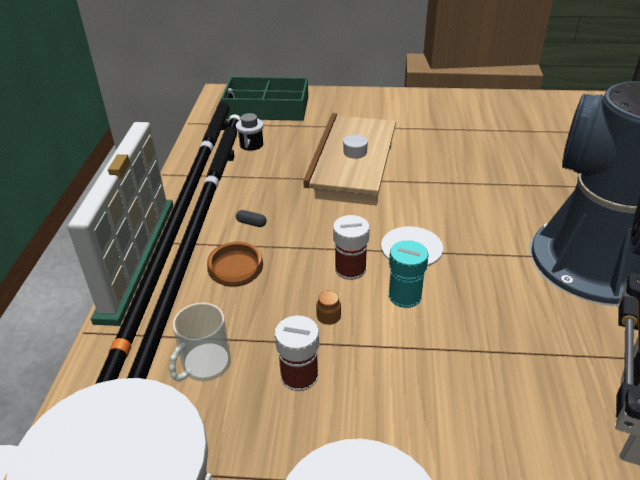

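The scene picture shows white-lidded red-brown tubs at (345,235) and (452,292), and the turquoise look-alike at (390,220). In the side picture the tubs are at (351,247) and (297,355), with the turquoise one at (407,272). The two white-lidded ones fit the description. I'll confirm with a crop.

Run:
```python
from h import *
a=cv2.imread('pics/s1.png')[185:330,310:490]; b=cv2.imread('pics/d1.png')[205:400,260:440]
a=cv2.resize(a,None,fx=2.2,fy=2.2,interpolation=3); b=cv2.resize(b,None,fx=2.2,fy=2.2,interpolation=3)
h=max(a.shape[0],b.shape[0]); a=cv2.copyMakeBorder(a,0,h-a.shape[0],0,0,0)
cv2.imwrite('pics/c1.png',np.hstack([a,b]))
for nm,z,P in [('A top',108,[('scene',346,215),('side',351,226)]),('B top',108,[('scene',454.5,270),('side',297,331)]),
 ('turq',108,[('scene',391,202),('side',408,252)]),('pot',46,[('scene',391,264),('side',329,298)]),('tin',92,[('scene',222,185),('side',356,142)]),
 ('shelfL',60,[('scene',151,187),('side',397,120)]),('near-robot R corner',60,[('scene',203,170),('side',379,192)]),('scene corner left edge',60,[('scene',284,205),('side',314,186)]),('ash',32,[('scene',301,303),('side',235,258)]),('mug',100,[('scene',416,325),('side',200,320)])]:
    print(nm,[(n,ray(n,u,v,z)[:2].round()) for n,u,v in P])
```

```text
A top [('scene', array([480.,  61.])), ('side', array([480.,  62.]))]
B top [('scene', array([551., 319.])), ('side', array([551., 322.]))]
turq [('scene', array([380., 127.])), ('side', array([379., 129.]))]
pot [('scene', array([516., 186.])), ('side', array([512., 187.]))]
tin [('scene', array([ 485., -271.])), ('side', array([ 481., -265.]))]
shelfL [('scene', array([ 538., -458.])), ('side', array([ 384., -431.]))]
near-robot R corner [('scene', array([ 400., -403.])), ('side', array([ 428., -118.]))]
scene corner left edge [('scene', array([ 445., -119.])), ('side', array([ 566., -133.]))]
ash [('scene', array([698.,  73.])), ('side', array([700.,  76.]))]
mug [('scene', array([714., 301.])), ('side', array([705., 301.]))]
```

View pics/c1.png

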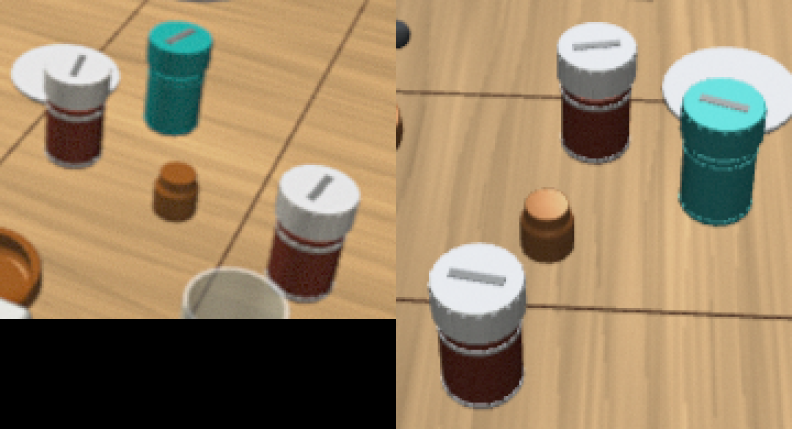

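Crop confirmed: red-brown bodies with white lids are the tubs, at about (480,61) and (551,320). The turquoise one at (380,128) stays out of it. I'll go above the tub at (551,320) first.

{"method": "move_arm", "body": {
  "rows": [
    [[1,-0.53,0,0,0,0],[1,-0.53,0,0,0,0],[1,-0.53,0,0,0,0],[1,-0.53,0,0,0,0],[1,-0.53,0,0,0,0],[1,-0.53,0,0,0,0],[1,-0.53,0,0,0,0],[1,-0.53,0,0,0,0],[1,-0.53,0,0,0,0]]
  ],
  "hand": 1
}}

```text
t: 0.85
ee_pos: [464.7, 364.0, 302.3]
eef_rot: [0.149, 0.989, -0.0, 0.001]
wrist_force: [-0.1, 0.4, -0.6]
opening: 1.001
gripper_force: 0.0
```

{"method": "move_arm", "body": {
  "rows": [
    [[0.303,-0.157,-0.14,0,0,0],[0.303,-0.157,-0.14,0,0,0],[0.303,-0.157,-0.14,0,0,0],[0.303,-0.157,-0.14,0,0,0],[0.303,-0.157,-0.14,0,0,0]]
  ]
}}

```text
t: 1.27
ee_pos: [551.4, 319.4, 259.5]
eef_rot: [0.148, 0.989, -0.001, -0.001]
wrist_force: [-0.6, 0.8, 0.5]
opening: 0.997
gripper_force: 0.0
```

Run:
```python
from h import *
s=r.read_state(); snap('wrist','w1.png'); print(s['t'],s['ee_pos'],s['eef_rot'],s['joint_positions'],s['wrist_force'],s['ft_torque'])
for u,v in((320,240),(330,240),(320,250)): print(ray('wrist',u,v,108,s))
```

```text
1.2667 [551.37514038 319.40471762 259.53523615] [ 1.48182915e-01  9.88959364e-01 -5.41335997e-04 -9.51934731e-04] [ 4.51955243e-01  5.52122161e-01  1.45156657e+00  2.01321709e-04
  1.14008646e+00 -8.21463860e-01] [-0.6472435   0.75921601  0.5418558 ] [ 0.03673836  0.0184698  -0.00459867]
[542.06601969 322.40308674 108.        ]
[543.90052856 328.39815191 108.        ]
[548.39795535 320.46755854 108.        ]
```

View pics/w1.png

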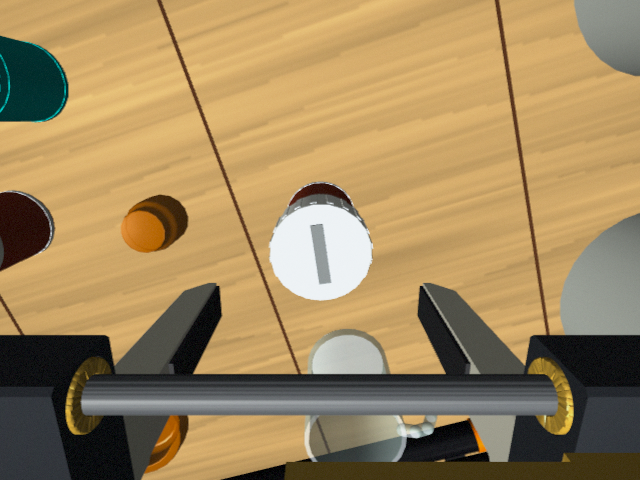

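The lid centre is at (321,252), about 2 mm from the tool axis. I'll correct, descend and grip.

{"method": "move_arm", "body": {
  "rows": [
    [[-0.005,0.006,-0.2,0,0,0],[-0.005,0.006,-0.3,0,0,0],[-0.005,0.006,-0.348,0,0,0],[-0.005,0.006,-0.348,0,0,0],[-0.005,0.006,-0.348,0,0,0]]
  ]
}}

```text
t: 1.73
ee_pos: [548.9, 322.7, 156.9]
eef_rot: [0.147, 0.989, -0.0, -0.0]
wrist_force: [-0.2, 0.0, 0.8]
opening: 1.002
gripper_force: 0.0
```

{"method": "move_arm", "body": {
  "rows": [
    [[0,0,0,0,0,0],[0,0,0,0,0,0],[0,0,0,0,0,0],[0,0,0,0,0,0],[0,0,0,0,0,0],[0,0,0,0,0,0]]
  ],
  "hand": 0
}}

```text
t: 2.23
ee_pos: [550.0, 321.7, 157.2]
eef_rot: [0.147, 0.989, 0.0, 0.0]
wrist_force: [-0.3, -2.3, 5.5]
opening: 0.704
gripper_force: 30.0
```

Run:
```python
from h import *
s=r.read_state(); print(s['t'],s['ee_pos'],s['joint_positions'],s['wrist_force'],s['ft_torque'],s['opening'],s['gripper_force'])
```

```text
2.2333 [549.98657965 321.74151693 157.16046306] [ 4.56343095e-01  6.73468571e-01  1.52180023e+00 -2.80458171e-04
  9.45395649e-01 -8.18411557e-01] [-0.30961704 -2.30689506  5.45675088] [-0.3088155   0.17266399 -0.00529368] 0.7042930660761597 30.000620484352112
```

Gripped at 65.5 mm. I'll press lightly and turn clockwise in steps, reading the torque after each.

{"method": "move_arm", "body": {
  "rows": [
    [[0,0,-0.007,0,0,0],[0,0,-0.007,0,0,0],[0,0,-0.007,0,0,-0.1],[0,0,-0.007,0,0,-0.2],[0,0,-0.007,0,0,-0.2]]
  ]
}}

```text
t: 2.65
ee_pos: [550.2, 321.5, 156.5]
eef_rot: [0.227, 0.974, 0.0, 0.001]
wrist_force: [-6.5, -6.6, 20.7]
opening: 0.708
gripper_force: 30.0
```

```bash
cat > st.py <<'E'
from h import *
s=r.read_state(); print(s['t'],s['ee_pos'].round(1),'q',s['joint_positions'].round(3),'F',s['wrist_force'].round(2),'M',s['ft_torque'].round(3),s['opening'])
E
python3 st.py
```

```text
2.65 [550.2 321.5 156.5] q [ 4.560e-01  6.740e-01  1.522e+00 -1.000e-03  9.440e-01 -6.560e-01] F [-6.52 -6.62 20.68] M [-1.388  1.154 -0.053] 0.7077157621647442
```

{"method": "move_arm", "body": {
  "rows": [
    [[0,0,0,0,0,-0.13],[0,0,0,0,0,-0.26],[0,0,0,0,0,-0.39],[0,0,0,0,0,-0.5],[0,0,0,0,0,-0.5]]
  ]
}}

```text
t: 3.07
ee_pos: [550.6, 322.1, 156.5]
eef_rot: [0.413, 0.911, 0.001, 0.001]
wrist_force: [-2.9, -2.1, 15.8]
opening: 0.699
gripper_force: 30.0
```

```bash
python3 st.py
```

```text
3.0667 [550.6 322.1 156.5] q [ 0.456  0.675  1.521 -0.     0.942 -0.263] F [-2.93 -2.09 15.83] M [-0.533  0.509 -0.023] 0.6990876051540519
```

{"method": "move_arm", "body": {
  "rows": [
    [[0,0,0,0,0,-0.13],[0,0,0,0,0,-0.26],[0,0,0,0,0,-0.39],[0,0,0,0,0,-0.5],[0,0,0,0,0,-0.5]]
  ]
}}

```text
t: 3.48
ee_pos: [551.0, 322.4, 156.5]
eef_rot: [0.583, 0.813, 0.002, 0.001]
wrist_force: [0.3, 0.5, 13.7]
opening: 0.706
gripper_force: 30.0
```

```bash
python3 st.py
```

```text
3.4833 [551.  322.4 156.5] q [ 0.456  0.675  1.521 -0.     0.941  0.13 ] F [ 0.31  0.54 13.68] M [-0.187  0.049 -0.044] 0.7060963773731159
```

{"method": "move_arm", "body": {
  "rows": [
    [[0,0,0,0,0,-0.13],[0,0,0,0,0,-0.26],[0,0,0,0,0,-0.39],[0,0,0,0,0,-0.5],[0,0,0,0,0,-0.5]]
  ]
}}

```text
t: 3.9
ee_pos: [551.0, 322.4, 156.5]
eef_rot: [0.73, 0.684, 0.002, 0.001]
wrist_force: [1.2, -0.2, 13.9]
opening: 0.707
gripper_force: 30.0
```

```bash
python3 st.py
```

```text
3.9 [551.  322.4 156.5] q [ 0.456  0.675  1.521 -0.     0.941  0.522] F [ 1.21 -0.19 13.88] M [-0.271  0.022  0.013] 0.7070571492907944
```

{"method": "move_arm", "body": {
  "rows": [
    [[0,0,0,0,0,0.1],[0,0,0,0,0,0.1],[0,0,0,0,0,0.1]]
  ]
}}

```text
t: 4.15
ee_pos: [550.9, 322.4, 156.5]
eef_rot: [0.7, 0.714, 0.002, 0.001]
wrist_force: [-1.2, -0.1, 13.5]
opening: 0.707
gripper_force: 30.0
```

```bash
python3 st.py
```

```text
4.15 [550.9 322.4 156.5] q [0.457 0.675 1.521 0.    0.941 0.438] F [-1.21 -0.09 13.47] M [-0.205  0.21   0.008] 0.7066695752282035
```

```bash
echo "print('tau',s['tau'].round(4))" >> st.py; python3 st.py
```

```text
4.15 [550.9 322.4 156.5] q [0.457 0.675 1.521 0.    0.941 0.438] F [-1.21 -0.09 13.47] M [-0.205  0.21   0.008] 0.7066695752282035
tau [ -0.0723 -54.4587 -20.5256   0.1205  -0.2745  -0.2375]
```

{"method": "move_arm", "body": {
  "rows": [
    [[0,0,-0.003,0,0,-0.1],[0,0,-0.003,0,0,-0.2]]
  ]
}}

```text
t: 4.32
ee_pos: [551.3, 322.5, 156.4]
eef_rot: [0.755, 0.655, 0.003, 0.001]
wrist_force: [0.2, -0.7, 20.4]
opening: 0.703
gripper_force: 30.0
```

```bash
python3 st.py
```

```text
4.3167 [551.3 322.5 156.4] q [ 0.456  0.675  1.52  -0.     0.94   0.598] F [ 0.19 -0.67 20.37] M [-0.334  0.222  0.204] 0.703043954554139
tau [ 1.00000e-03 -5.13557e+01 -1.88241e+01  3.50900e-01 -2.21300e-01
 -1.57670e+00]
```

{"method": "move_arm", "body": {
  "rows": [
    [[0,0,0,0,0,-0.1],[0,0,0,0,0,-0.2],[0,0,0,0,0,-0.3]]
  ]
}}

```text
t: 4.57
ee_pos: [551.5, 322.6, 156.5]
eef_rot: [0.827, 0.562, 0.003, 0.001]
wrist_force: [1.1, -0.6, 19.0]
opening: 0.705
gripper_force: 30.0
```

```bash
python3 st.py
```

```text
4.5667 [551.5 322.6 156.5] q [ 0.456  0.675  1.52  -0.     0.94   0.835] F [ 1.08 -0.55 19.05] M [-0.299  0.128  0.257] 0.7048857915373726
tau [  0.2578 -51.4181 -18.5513   0.3922  -0.1343  -1.331 ]
```

Torque rises to 0.2–0.26 N m while pressing, so the lid is at its stop and the whole tub now slides. It has been turned about 1.65 rad clockwise, so it is tight. I'll lift it and carry it over to the shelf.

{"method": "move_arm", "body": {
  "rows": [
    [[0,0,0.03,0,0,0],[0,0,0.1,0,0,0],[0,0,0.2,0,0,0],[0,0,0.3,0,0,0],[0,0,0.4,0,0,0],[0,0,0.47,0,0,0],[0,0,0.47,0,0,0]]
  ]
}}

```text
t: 5.15
ee_pos: [550.6, 322.3, 298.9]
eef_rot: [0.826, 0.564, 0.003, 0.0]
wrist_force: [0.1, 1.2, -2.7]
opening: 0.703
gripper_force: 30.0
```

```bash
python3 st.py; python3 -c "
from h import *
snap('side','d2.png')"
```

```text
5.15 [550.6 322.3 298.9] q [0.457 0.513 1.415 0.    1.208 0.83 ] F [ 0.12  1.2  -2.66] M [-0.079  0.007  0.024] 0.703182969917467
tau [-7.16000e-02 -5.99736e+01 -2.93112e+01  4.04000e-02  9.44800e-01
  8.20000e-03]
```

{"method": "move_arm", "body": {
  "rows": [
    [[-0.01,-0.05,0,0,0,0],[-0.02,-0.15,0,0,0,0],[-0.03,-0.25,0,0,0,0],[-0.04,-0.35,0,0,0,0],[-0.05,-0.45,0,0,0,0],[-0.06,-0.55,0,0,0,0],[-0.07,-0.65,0,0,0,0],[-0.08,-0.75,0,0,0,0],[-0.09,-0.85,0,0,0,0],[-0.1,-0.95,0,0,0,0],[-0.1,-1,0,0,0,0]]
  ]
}}

```text
t: 6.12
ee_pos: [518.3, 19.3, 292.2]
eef_rot: [0.827, 0.563, -0.002, -0.001]
wrist_force: [0.6, 0.3, -3.4]
opening: 0.708
gripper_force: 30.0
```

{"method": "move_arm", "body": {
  "rows": [
    [[-0.01,-0.08,0,0,0,0],[-0.02,-0.17,0,0,0,0],[-0.03,-0.26,0,0,0,0],[-0.04,-0.35,0,0,0,0],[-0.05,-0.45,0,0,0,0],[-0.06,-0.55,0,0,0,0],[-0.07,-0.64,0,0,0,0],[-0.07,-0.72,0,0,0,0],[-0.07,-0.77,0,0,0,0],[-0.07,-0.77,0,0,0,0]]
  ]
}}

```text
t: 6.95
ee_pos: [498.1, -211.2, 292.6]
eef_rot: [0.827, 0.562, -0.001, -0.001]
wrist_force: [0.7, 1.4, -3.8]
opening: 0.706
gripper_force: 30.0
```

```bash
python3 st.py; python3 -c "
from h import *
snap('wrist','w2.png')"
```

```text
6.95 [ 498.1 -211.2  292.6] q [-0.487  0.346  1.685 -0.     1.113 -0.111] F [ 0.74  1.36 -3.78] M [0.031 0.137 0.017] 0.7062948188756181
tau [-1.63130e+00 -5.02657e+01 -2.95971e+01 -3.90000e-02  9.38000e-02
 -4.88500e-01]
```

View pics/w2.png

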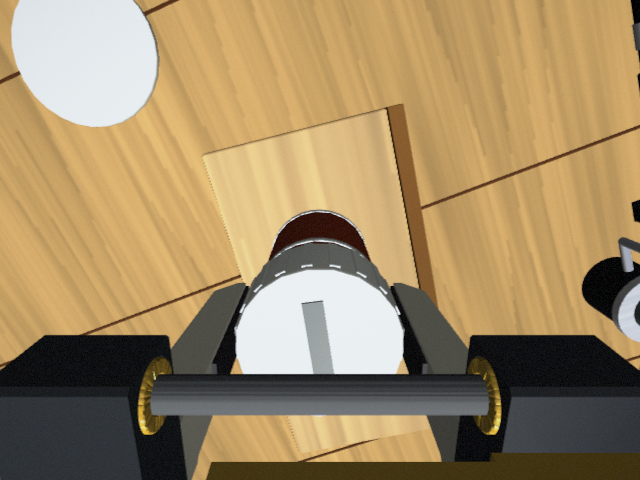

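Wrist view: near-end shelf corners are at (204,154) on the robot side and (388,108) at the inside of the lip. The far end is at about (300,452) and (425,430). Next, compute the frame.

Run:
```python
from h import *
P={k:ray('wrist',*k,60)[:2] for k in((204,154),(388,108),(300,452),(425,430))}
for k,p in P.items(): print(k,p.round(1))
a,b=P[(204,154)],P[(388,108)]; c=P[(300,452)]
x=(b-a)/np.linalg.norm(b-a); y=np.array([-x[1],x[0]]); print(np.linalg.norm(b-a),np.linalg.norm(a-c),x,((a-c)/np.linalg.norm(a-c)))
ce=a+75*x-155*y; print('centre',ce,'near',ce+105*y,'far',ce-105*y)
```

```text
(204, 154) [ 432.3 -125. ]
(388, 108) [ 579.  -145.6]
(300, 452) [ 390.  -427.9]
(425, 430) [ 516.3 -447.7]
148.1199259243223 305.87822973270175 [ 0.99023558 -0.13940407] [0.13816794 0.99040881]
centre [ 484.95190132 -288.93123965] near [ 499.58932916 -184.95650375] far [ 470.31447348 -392.90597555]
```

Shelf centre is about (485,-289), with free places at (500,-185) and (470,-393). I'll carry this tub to the far one.

{"method": "move_arm", "body": {
  "rows": [
    [[-0.01,-0.06,0,0,0,0],[-0.03,-0.16,0,0,0,0],[-0.05,-0.26,0,0,0,0],[-0.06,-0.36,0,0,0,0],[-0.08,-0.46,0,0,0,0],[-0.095,-0.55,0,0,0,0],[-0.097,-0.597,0,0,0,0],[-0.097,-0.597,0,0,0,0],[-0.097,-0.597,0,0,0,0],[-0.097,-0.597,0,0,0,0]]
  ]
}}

```text
t: 7.83
ee_pos: [470.0, -386.7, 293.9]
eef_rot: [0.826, 0.564, 0.0, -0.001]
wrist_force: [-0.1, 0.8, -3.9]
opening: 0.705
gripper_force: 30.0
```

```bash
python3 st.py
```

```text
7.8333 [ 470.  -386.7  293.9] q [-0.765  0.466  1.501  0.     1.175 -0.392] F [-0.14  0.83 -3.87] M [-0.035  0.039  0.007] 0.7054424682146266
tau [-9.65200e-01 -5.83171e+01 -3.06389e+01  1.91000e-02  2.18000e-02
 -2.40000e-03]
```

Lower to about 6 mm above the shelf, then feel for contact.

{"method": "move_arm", "body": {
  "rows": [
    [[0,0,-0.05,0,0,0],[0,0,-0.12,0,0,0],[0,0,-0.18,0,0,0],[0,0,-0.22,0,0,0],[0,0,-0.235,0,0,0],[0,0,-0.235,0,0,0],[0,0,-0.235,0,0,0]]
  ]
}}

```text
t: 8.42
ee_pos: [470.0, -388.1, 224.6]
eef_rot: [0.826, 0.563, 0.0, 0.0]
wrist_force: [0.2, 0.4, -3.1]
opening: 0.707
gripper_force: 30.0
```

{"method": "move_arm", "body": {
  "rows": [
    [[0,0,-0.005,0,0,0],[0,0,-0.01,0,0,0],[0,0,-0.015,0,0,0],[0,0,-0.015,0,0,0]]
  ]
}}

```text
t: 8.75
ee_pos: [469.6, -388.3, 219.4]
eef_rot: [0.826, 0.563, 0.0, 0.0]
wrist_force: [0.5, 0.1, -3.9]
opening: 0.707
gripper_force: 30.0
```

{"method": "move_arm", "body": {
  "rows": [
    [[0,0,-0.003,0,0,0],[0,0,-0.006,0,0,0],[0,0,-0.009,0,0,0],[0,0,-0.009,0,0,0],[0,0,-0.009,0,0,0]]
  ]
}}

```text
t: 9.17
ee_pos: [469.6, -388.3, 216.7]
eef_rot: [0.826, 0.563, 0.0, 0.0]
wrist_force: [-0.2, 0.7, -2.5]
opening: 0.7
gripper_force: 30.0
```

{"method": "move_arm", "body": {
  "rows": [
    [[0,0,-0.003,0,0,0],[0,0,-0.004,0,0,0],[0,0,-0.004,0,0,0]]
  ]
}}

```text
t: 9.42
ee_pos: [469.7, -388.4, 216.6]
eef_rot: [0.826, 0.563, 0.0, 0.0]
wrist_force: [-3.3, 2.5, 8.0]
opening: 0.707
gripper_force: 30.0
```

The tub is standing on the shelf (8 N reaction). Release and retreat.

{"method": "move_arm", "body": {
  "rows": [
    [[0,0,0.004,0,0,0],[0,0,0.004,0,0,0],[0,0,0.004,0,0,0],[0,0,0.004,0,0,0],[0,0,0.004,0,0,0],[0,0,0.004,0,0,0]]
  ],
  "hand": 1
}}

```text
t: 9.92
ee_pos: [469.6, -388.3, 216.5]
eef_rot: [0.826, 0.563, -0.0, -0.0]
wrist_force: [-0.1, -0.4, 0.7]
opening: 0.993
gripper_force: 0.0
```

{"method": "move_arm", "body": {
  "rows": [
    [[0,0,0.05,0,0,0],[0,0,0.15,0,0,0],[0,0,0.25,0,0,0],[0,0,0.25,0,0,0]]
  ]
}}

```text
t: 10.25
ee_pos: [470.8, -389.4, 297.4]
eef_rot: [0.826, 0.563, 0.001, 0.004]
wrist_force: [0.2, -0.3, 1.0]
opening: 0.999
gripper_force: 0.0
```

{"method": "move_arm", "body": {
  "rows": [
    [[0.02,1,0,0,0,0],[0.02,1,0,0,0,0],[0.02,1,0,0,0,0],[0.02,1,0,0,0,0],[0.02,1,0,0,0,0],[0.02,1,0,0,0,0],[0.02,1,0,0,0,0],[0.02,1,0,0,0,0],[0.02,1,0,0,0,0]]
  ]
}}

```text
t: 11.0
ee_pos: [475.5, -86.2, 291.6]
eef_rot: [0.825, 0.565, 0.0, -0.0]
wrist_force: [-0.1, -0.6, 0.5]
opening: 0.999
gripper_force: 0.0
```

{"method": "move_arm", "body": {
  "rows": [
    [[0.02,0.5,-0.1,0,0,0],[0.02,0.5,-0.1,0,0,0],[0.02,0.5,-0.1,0,0,0],[0.02,0.5,-0.1,0,0,0],[0.02,0.5,-0.1,0,0,0],[0.02,0.5,-0.1,0,0,0]]
  ]
}}

```text
t: 11.5
ee_pos: [481.9, 61.5, 261.2]
eef_rot: [0.826, 0.564, -0.0, -0.0]
wrist_force: [0.6, -0.4, 0.8]
opening: 1.003
gripper_force: 0.0
```

```bash
python3 st.py; python3 -c "
from h import *
snap('wrist','w3.png')
for u,v in((320,240),(330,240),(320,250)): print(ray('wrist',u,v,108))"
```

```text
11.5 [481.9  61.5 261.2] q [ 0.031  0.287  1.857 -0.     0.999  0.404] F [ 0.56 -0.39  0.83] M [-0.098  0.104  0.013] 1.0033444290247069
tau [  2.4433 -42.8645 -25.6875   0.204   -0.0636   0.2891]
[484.98620904  68.15355334 108.        ]
[490.87107723  65.84337057 108.        ]
[482.54861956  61.9327407  108.        ]
```

View pics/w3.png

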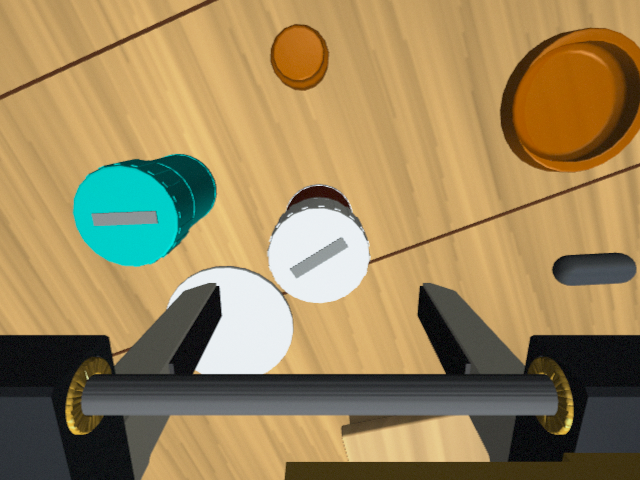

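Lid centre at (319,254), i.e. (481,60). Small correction, then descend and grip.

{"method": "move_arm", "body": {
  "rows": [
    [[-0.003,-0.006,-0.1,0,0,0],[-0.003,-0.006,-0.2,0,0,0],[-0.003,-0.006,-0.3,0,0,0],[-0.003,-0.006,-0.349,0,0,0],[-0.003,-0.006,-0.349,0,0,0],[-0.003,-0.006,-0.349,0,0,0]]
  ]
}}

```text
t: 12.05
ee_pos: [481.0, 58.5, 157.1]
eef_rot: [0.827, 0.562, -0.0, -0.0]
wrist_force: [-0.1, 0.2, 1.1]
opening: 1.001
gripper_force: 0.0
```

{"method": "move_arm", "body": {
  "rows": [
    [[0,0,0,0,0,0],[0,0,0,0,0,0],[0,0,0,0,0,0],[0,0,0,0,0,0],[0,0,0,0,0,0],[0,0,0,0,0,0]]
  ],
  "hand": 0
}}

```text
t: 12.55
ee_pos: [480.9, 60.0, 157.4]
eef_rot: [0.826, 0.563, 0.0, 0.0]
wrist_force: [-1.0, 0.3, 6.1]
opening: 0.703
gripper_force: 30.0
```

```bash
python3 st.py
```

```text
12.55 [480.9  60.  157.4] q [ 0.028  0.45   1.937 -0.     0.754  0.402] F [-0.97  0.3   6.08] M [-0.114  0.344 -0.021] 0.703213717125025
tau [-8.24000e-02 -4.44679e+01 -1.96892e+01  8.44000e-02 -4.49900e-01
 -2.06000e-02]
```

{"method": "move_arm", "body": {
  "rows": [
    [[0,0,-0.007,0,0,0],[0,0,-0.007,0,0,0],[0,0,-0.007,0,0,-0.1],[0,0,-0.007,0,0,-0.2]]
  ]
}}

```text
t: 12.88
ee_pos: [481.9, 60.0, 156.7]
eef_rot: [0.869, 0.495, 0.002, 0.001]
wrist_force: [-0.5, -0.5, 19.1]
opening: 0.703
gripper_force: 30.0
```

```bash
python3 st.py
```

```text
12.8833 [481.9  60.  156.7] q [ 0.028  0.452  1.936 -0.     0.75   0.562] F [-0.53 -0.46 19.13] M [-0.077  0.413  0.228] 0.7030237655145946
tau [ -0.1879 -38.3095 -15.8183   0.2398  -0.4168  -1.5881]
```

{"method": "move_arm", "body": {
  "rows": [
    [[0,0,0,0,0,-0.13],[0,0,0,0,0,-0.26],[0,0,0,0,0,-0.39],[0,0,0,0,0,-0.52],[0,0,0,0,0,-0.65],[0,0,0,0,0,-0.78],[0,0,0,0,0,-0.91]]
  ]
}}

```text
t: 13.47
ee_pos: [482.3, 60.0, 156.7]
eef_rot: [0.987, 0.16, 0.002, 0.0]
wrist_force: [-0.2, 0.1, 18.1]
opening: 0.705
gripper_force: 30.0
```

```bash
python3 st.py
```

```text
13.4667 [482.3  60.  156.7] q [ 0.028  0.452  1.936 -0.     0.749  1.279] F [-0.15  0.14 18.11] M [-0.055  0.238  0.244] 0.7046644150729932
tau [  0.0652 -38.5846 -15.4397   0.2739  -0.1336  -1.7935]
```

{"method": "move_arm", "body": {
  "rows": [
    [[0,0,0,0,0,-0.13],[0,0,0,0,0,-0.26],[0,0,0,0,0,-0.39],[0,0,0,0,0,-0.52]]
  ]
}}

```text
t: 13.8
ee_pos: [482.3, 60.0, 156.7]
eef_rot: [0.999, -0.044, 0.002, -0.0]
wrist_force: [0.2, -1.3, 18.6]
opening: 0.704
gripper_force: 30.0
```

```bash
python3 st.py
```

```text
13.8 [482.3  60.  156.7] q [ 0.028  0.452  1.936 -0.     0.749  1.687] F [ 0.16 -1.31 18.59] M [-0.017  0.233  0.192] 0.704439379512763
tau [  0.0713 -38.5226 -15.5233   0.3001  -0.1919  -1.7827]
```

Torque stayed at about 0.2 N m the whole way, so this lid was tight from the start and the first tub had the loose one. Lift and carry to the near place at (500,-185).

{"method": "move_arm", "body": {
  "rows": [
    [[0,0,0.03,0,0,0],[0,0,0.1,0,0,0],[0,0,0.2,0,0,0],[0,0,0.3,0,0,0],[0,0,0.35,0,0,0],[0,0,0.35,0,0,0]]
  ]
}}

```text
t: 14.3
ee_pos: [481.5, 60.0, 262.8]
eef_rot: [0.999, -0.041, 0.002, -0.0]
wrist_force: [0.6, -0.6, -3.2]
opening: 0.705
gripper_force: 30.0
```

{"method": "move_arm", "body": {
  "rows": [
    [[0.01,-0.06,0,0,0,0],[0.02,-0.16,0,0,0,0],[0.03,-0.26,0,0,0,0],[0.04,-0.36,0,0,0,0],[0.05,-0.46,0,0,0,0],[0.055,-0.56,0,0,0,0],[0.055,-0.66,0,0,0,0],[0.055,-0.75,0,0,0,0],[0.055,-0.81,0,0,0,0],[0.055,-0.81,0,0,0,0],[0.055,-0.81,0,0,0,0]]
  ]
}}

```text
t: 15.22
ee_pos: [496.5, -183.4, 258.2]
eef_rot: [0.999, -0.042, -0.001, -0.001]
wrist_force: [-1.0, 1.1, -4.3]
opening: 0.707
gripper_force: 30.0
```

```bash
python3 st.py
```

```text
15.2167 [ 496.5 -183.4  258.2] q [-0.442  0.367  1.75   0.     1.028  1.213] F [-0.96  1.08 -4.35] M [-0.034  0.141  0.046] 0.7067602235846204
tau [ -1.8113 -50.6861 -28.8271  -0.1051  -0.1342  -0.1694]
```

{"method": "move_arm", "body": {
  "rows": [
    [[0,0,-0.04,0,0,0],[0,0,-0.09,0,0,0],[0,0,-0.115,0,0,0],[0,0,-0.125,0,0,0],[0,0,-0.125,0,0,0],[0,0,-0.125,0,0,0]]
  ]
}}

```text
t: 15.72
ee_pos: [497.3, -182.8, 222.5]
eef_rot: [0.999, -0.042, 0.0, -0.0]
wrist_force: [0.3, 0.2, -3.9]
opening: 0.705
gripper_force: 30.0
```

{"method": "move_arm", "body": {
  "rows": [
    [[0,0,-0.002,0,0,0],[0,0,-0.004,0,0,0],[0,0,-0.006,0,0,0],[0,0,-0.006,0,0,0]]
  ]
}}

```text
t: 16.05
ee_pos: [497.2, -183.1, 220.7]
eef_rot: [0.999, -0.042, 0.0, 0.0]
wrist_force: [-0.2, 0.2, -4.7]
opening: 0.703
gripper_force: 30.0
```

{"method": "move_arm", "body": {
  "rows": [
    [[0,0,-0.004,0,0,0],[0,0,-0.008,0,0,0],[0,0,-0.012,0,0,0],[0,0,-0.012,0,0,0],[0,0,-0.012,0,0,0]]
  ]
}}

```text
t: 16.47
ee_pos: [497.2, -183.1, 216.9]
eef_rot: [0.999, -0.042, -0.0, -0.0]
wrist_force: [-0.3, -0.3, -3.5]
opening: 0.707
gripper_force: 30.0
```

{"method": "move_arm", "body": {
  "rows": [
    [[0,0,-0.002,0,0,0],[0,0,-0.004,0,0,0],[0,0,-0.004,0,0,0]]
  ]
}}

```text
t: 16.72
ee_pos: [497.4, -183.2, 216.8]
eef_rot: [0.999, -0.042, 0.0, 0.0]
wrist_force: [-3.7, 1.2, 8.6]
opening: 0.706
gripper_force: 30.0
```

On the shelf. Release, retreat upward, and look.

{"method": "move_arm", "body": {
  "rows": [
    [[0,0,0.004,0,0,0],[0,0,0.004,0,0,0],[0,0,0.004,0,0,0],[0,0,0.004,0,0,0],[0,0,0.004,0,0,0],[0,0,0.004,0,0,0]]
  ],
  "hand": 1
}}

```text
t: 17.22
ee_pos: [497.2, -183.1, 216.8]
eef_rot: [0.999, -0.042, -0.0, -0.0]
wrist_force: [0.2, 0.8, 0.3]
opening: 0.996
gripper_force: 0.0
```

{"method": "move_arm", "body": {
  "rows": [
    [[0,0,0.05,0,0,0],[0,0,0.15,0,0,0],[0,0,0.25,0,0,0],[0,0,0.35,0,0,0],[0,0.3,0.45,0,0,0],[0,0.5,0.45,0,0,0],[0,0.7,0.45,0,0,0],[0,0.7,0.45,0,0,0],[0,0.7,0.45,0,0,0],[0,0.7,0.45,0,0,0]]
  ]
}}

```text
t: 18.05
ee_pos: [496.8, 31.7, 352.7]
eef_rot: [0.999, -0.04, 0.001, -0.001]
wrist_force: [0.3, 0.1, 0.3]
opening: 1.001
gripper_force: 0.0
```

```bash
python3 st.py
python3 - <<'E'
from h import *
a=snap('scene','s4.png'); b=snap('side','d4.png')
cv2.imwrite('pics/f.png',cv2.resize(np.hstack([a[110:430,130:490],b[90:410,150:510]]),None,fx=1.1,fy=1.1)[:,:,::-1])
E
```

```text
18.05 [496.8  31.7 352.7] q [-3.000e-02  2.040e-01  1.720e+00  1.000e-03  1.216e+00  1.620e+00] F [0.26 0.13 0.32] M [-0.014  0.158  0.049] 1.0012742074888967
tau [ 1.45930e+00 -4.25428e+01 -2.96203e+01  1.02500e-01  3.30000e-03
  9.71800e-01]
```

View pics/f.png

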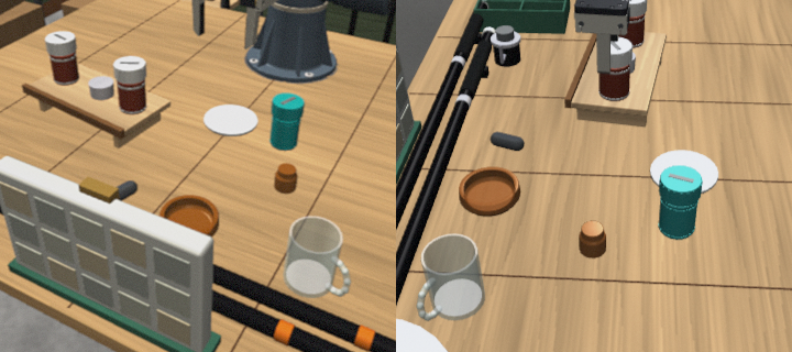

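Both tubs stand upright on the shelf, one on each side of the tin at about (62,58) and (131,85) in the left half of the picture. The bystanders have not moved and the gripper is clear. Handing in.

```bash
python3 -c "
from h import *
print(r.finish_job())"
```

```text
the job is handed in; nothing more can be done
None
```

The job is handed in at about 18 s: I found the loose lid on the tub that stood at (551, 320) and screwed it to its stop, found the other lid already tight, and left both tubs upright and released on the shelf; the hand-in gave no verdict.

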